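# Load two test hangers with slotted weights, slots crossed

### The job

Make up the two dead-weight hangers for the weld pull test: put the two red slotted weights on the red hanger and the two yellow ones on the yellow hanger, on each the large weight at the bottom, flat on the hanger's collar, and the small one flat on top of it, with the stem in the middle of both. Turn the slots so that on each hanger the small weight's slot crosses the large weight's slot at about a right angle, so neither can slide off. Leave the plain steel rings, the hammer and the can where they are.

Things in the scene. Friction and masses are not known exactly. Their poses are not given: they have to be found in the camera images.
- red_large: Red slotted weight, large: flat round disc 66 mm across, 16 mm thick, about 0.33 kg, loose on the bench. A straight slot 18 mm wide, cut right through, runs from 9 mm behind the disc's middle out through the rim. Origin: disc's middle, on the underside; z up; x points along the slot out of its open mouth, so fingers closing along y grip unbroken rim.
- red_small: Red slotted weight, small: flat round disc 50 mm across, 18 mm thick, about 0.19 kg, loose on the bench. A straight slot 18 mm wide, cut right through, runs from 9 mm behind the disc's middle out through the rim. Origin: disc's middle, on the underside; z up; x points along the slot out of its open mouth, so fingers closing along y grip unbroken rim.
- yellow_large: Yellow slotted weight, large: flat round disc 66 mm across, 16 mm thick, about 0.33 kg, loose on the bench. A straight slot 18 mm wide, cut right through, runs from 9 mm behind the disc's middle out through the rim. Origin: disc's middle, on the underside; z up; x points along the slot out of its open mouth, so fingers closing along y grip unbroken rim.
- yellow_small: Yellow slotted weight, small: flat round disc 50 mm across, 18 mm thick, about 0.19 kg, loose on the bench. A straight slot 18 mm wide, cut right through, runs from 9 mm behind the disc's middle out through the rim. Origin: disc's middle, on the underside; z up; x points along the slot out of its open mouth, so fingers closing along y grip unbroken rim.
- red_hanger: Weight hanger, fixed to the bench: round red foot 100 mm across, 8 mm high; on it a red collar 44 mm across, its flat top (the seat) 30 mm above the bench; then an upright metal stem 8 mm thick without a head, its tip (last 6 mm tapered) 74 mm above the bench: weights are lowered over it, stem in the slot. Origin: centre of the foot's underside, on the stem's axis; z up.
- yellow_hanger: Weight hanger, fixed to the bench: round yellow foot 100 mm across, 8 mm high; on it a yellow collar 44 mm across, its flat top (the seat) 30 mm above the bench; then an upright metal stem 8 mm thick without a head, its tip (last 6 mm tapered) 74 mm above the bench: weights are lowered over it, stem in the slot. Origin: centre of the foot's underside, on the stem's axis; z up.
- ring_a: First bare steel spacer ring without a slot (bystander): 64 mm outside, 36 mm hole, 20 mm high, lying flat and loose. Origin: centre of its underside.
- ring_b: Second bare steel spacer ring without a slot (bystander): 64 mm outside, 36 mm hole, 20 mm high, lying flat and loose. Origin: centre of its underside.
- hammer: Hammer (bystander), 240 mm long, lying loose at the right of the work. Origin on its underside; handle towards -x.
- can: Closed green can (bystander), 64 mm across and 130 mm high, standing loose at the left of the work. Origin: centre of its underside.
Mind the look-alikes: they are no part of the job. Leave any pink look-alike of the yellow_large alone.

How it is judged (in metres and radians):
At the end, for the whole second after the job is handed in: On each hanger the large weight of its colour is on the collar and the small one on it: stem within 12 mm of each middle, undersides 30 and 46 mm above the hanger's origin (4 mm off at most), level within 0.12 rad, slots crossing at over 60 degrees; all four released and at rest (horizontal distance between each of red_large, red_small and red_hanger below 0.012 m and z of red_large in the frame of red_hanger between 0.026 and 0.034 m and angle between each of red_large, red_small, yellow_large, yellow_small's own z axis and vertical below 0.12 rad and linear speed of each of red_large, red_small, yellow_large, yellow_small below 0.02 m/s and angular speed of each of red_large, red_small, yellow_large, yellow_small below 0.2 rad/s and z of red_small in the frame of red_hanger between 0.042 and 0.05 m and angle between the x axis of red_large and the x axis of red_small, either way round above 1.05 rad and horizontal distance between each of yellow_large, yellow_small and yellow_hanger below 0.012 m and z of yellow_large in the frame of yellow_hanger between 0.026 and 0.034 m and z of yellow_small in the frame of yellow_hanger between 0.042 and 0.05 m and angle between the x axis of yellow_large and the x axis of yellow_small, either way round above 1.05 rad); the robot touches nothing.
It fails at once if the first plain ring is moved by more than 20 mm (distance of ring_a from where it was at the start of the episode above 0.02 m).
It fails at once if the second plain ring is moved by more than 20 mm (distance of ring_b from where it was at the start of the episode above 0.02 m).
It fails at once if the hammer is moved by more than 20 mm (distance of hammer from where it was at the start of the episode above 0.02 m).
It fails at once if the can is moved by more than 20 mm (distance of can from where it was at the start of the episode above 0.02 m).
It also fails if it takes over 99 s, if anything falls off the work surface, if the arm or the gripper's body presses on something with over 40 N, if the wrist force passes 120 N, or if a joint passes its speed limit or range.

### The arm

A 6-joint arm with a two-finger parallel gripper is mounted at the origin on the work surface. World frame = base frame: x ahead of the robot, y to its left, z up, the work surface at z = 0. Lengths are in mm, angles in rad, forces in N, time in s.
With the tool pointing down it reaches from about 400 to 925 mm from the base axis. Payload 12.5 kg.
Tool frame: the origin (TCP) lies between the finger pads; the fingertips stand 14 mm ahead of it and the grasp point (between the pads) lies 5 mm behind it; x points along the fingers, y is the direction in which the jaws open and shut, and the axes are right-handed (so a half turn about x gives the same grasp; the last joint's range is limited). The gripper opens to 95 mm and grips with 3 to 60 N. Pads are 20 mm wide; open, the fingers measure 119 mm over their backs; the gripper's body (75 mm by 180 mm) begins 59 mm behind the grasp point.
Start: joints at [1.048, 0.491, 1.559, -0, 1.092, -0.106], TCP at [253.008, 571.517, 228.661] pointing down, gripper open.
Joint ranges: [-3.1, 3.1], [-0.84, 2.19], [0.05, 2.79], [-1.13, 4.28], [0.06, 2.93], [-2.69, 2.69]. Speed limits (rad/s): [2.22, 2.22, 2.79, 3.14, 3.14, 3.14].

### API

Orientations are given as [roll, pitch, yaw] about the fixed x, y, z axes, in that order (R = Rz(yaw) Ry(pitch) Rx(roll)).
In Python, from cell import env, cams gives the robot as it stands.
- The arm moves only by the tool carry_out, never from a script. Its arguments are lists of equal length, an entry for each row: "grip": the closure, from -1 (fully open) to 1 (shut); "linear": the shift along the tool's x, y, z scaled (see below), a list of three; "turn": the turn about the tool's x scaled (see below). In form: {"grip": [grip, ...], "linear": [[tx, ty, tz], ...], "turn": [turn, ...]}. A call has 1 to 5 rows; each row shifts and turns the commanded pose from where the row before left it, along the tool's axes as they then stand; what a row does not reach is not made up. The controller multiplies each number of a shift by 0.5 m and each number of a turn by 180 degrees. A row lasts 1/10 s, in which the tool goes at most 50 mm and 8.59 degrees, less where a joint would pass 70% of its speed; a pose out of reach is approached as far as the arm can. A call with a number of a shift or a turn outside -1 to 1 is refused whole. A call with a gripper value outside its range is refused whole. The fingers move at their own pace and stop on an object; the grip force is fixed at half the most. Time passes only in rows, so rows that do not move let the fingers close. It gives the time, the measured TCP pose, the force and the opening at its end, in the units of the state.
- env.state(): the state, without advancing time (a new reading comes with each control period).
- cams.read_camera(name): name is "scene" or "top" or "wrist"; returns the picture (400x640x3 uint8, blue, green, red); there is no depth.
- cams.camera_info(name): a dict with "fx", "fy", "cx", "cy" (pixels), "dist" ([k1, k2, p1, p2, k3] as OpenCV has them; the pictures are not rectified), "view" (4x4, takes a point from world to camera coordinates). Camera axes: x right, y down, z forward; pixel columns grow to the right and rows downward; lengths in mm; the calibration is good to about 2 mm. A picture is of the moment at which its call begins: read the wrist's pose just before it. camera_info takes no time and is no camera call; for the wrist camera it gives the pose at the moment of the call.
- env.job_done(): hands the job in, once; it reports no verdict.
The state is a dict: "t": time; "joints": joint angles; "qvel": joint speeds; "tau": joint torques, N m; "eef_pos": TCP position; "tcp_rot": TCP orientation; "ft_force": force on the tool from outside, world axes, zero at the start; "moment": the same for the moment, N m; "opening": opening from 0.0 (shut) to 1.0 (fully open).
Only numpy, scipy, OpenCV 4.12 (cv2) and the standard library are available. Lean on these libraries where they do the work, as an engineer would, in place of code of your own. Each camera call takes 0.05 s, during which the arm holds its last target. There are 200 camera calls.

## Working session

There is one attempt and no reset: what is moved stays moved. The work goes in short steps, Python scripts to look and compute and a tool call to move; the robot and the scene stay as the last step left them, time stands still between calls to the robot, and variables do not carry over. Pictures are saved under pics/ and viewed, about 12 in all and at most 16, crops included, and the job is handed in when it is done.

Besides the shell and the picture viewer there is one more tool, called after "Emit:" as name([rows], argument=value, ...), one row to a line, values as JSON. carry_out: Moves the arm, as the interface text tells. Shifts and turns lie within -1 to 1; 1 stands for 0.5 m of shift or 180 degrees of turn. Its arguments: {"type":"object","properties":{"grip":{"type":"array"},"linear":{"type":"array"},"turn":{"type":"array"}},"required":["grip","linear","turn"]}

```bash
ls; mkdir -p pics
python3 - <<'E'
from cell import env,cams
import cv2
s=env.state();print({k:s[k] for k in('t','eef_pos','tcp_rot','opening')})
for n in('scene','top'):
    cv2.imwrite(f'pics/{n}0.png',cams.read_camera(n));i=cams.camera_info(n);print(n,i)
E
```

```text
pics
{'t': 0.0, 'eef_pos': array([252.86587889, 571.32151387, 228.06835495]), 'tcp_rot': array([-1.69544465,  1.5697099 , -2.11220993]), 'opening': 1.0001144241607927}
scene {'fx': 503.291832304037, 'fy': 503.291832304037, 'cx': 323.6203507955733, 'cy': 198.91970440445957, 'dist': array([-0.05498471,  0.        ,  0.        ,  0.        ,  0.        ]), 'view': array([[ 2.21952264e-01,  9.75017592e-01, -8.82535978e-03,
        -1.11623423e+02],
       [ 6.96957222e-01, -1.64971655e-01, -6.97878918e-01,
        -3.33476728e+02],
       [-6.81900157e-01,  1.48744908e-01, -7.16161384e-01,
         1.76158516e+03],
       [ 0.00000000e+00,  0.00000000e+00,  0.00000000e+00,
         1.00000000e+00]])}
top {'fx': 385.4432355830552, 'fy': 385.4432355830552, 'cx': 314.0338750313023, 'cy': 199.8343386316765, 'dist': array([-0.01209046,  0.        ,  0.        ,  0.        ,  0.        ]), 'view': array([[ 6.15684339e-03, -9.99977682e-01, -2.59395832e-03,
         2.23049003e-01],
       [-9.77279606e-01, -5.46746216e-03, -2.11883645e-01,
         4.98921911e+02],
       [ 2.11864734e-01,  3.83955699e-03, -9.77291457e-01,
         1.13702801e+03],
       [ 0.00000000e+00,  0.00000000e+00,  0.00000000e+00,
         1.00000000e+00]])}
```

View pics/top0.png

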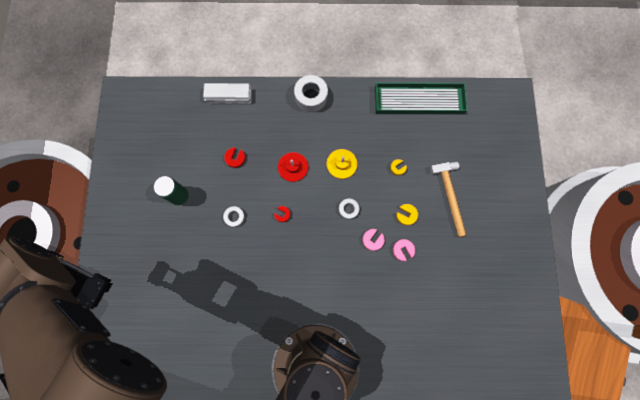

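View pics/scene0.png

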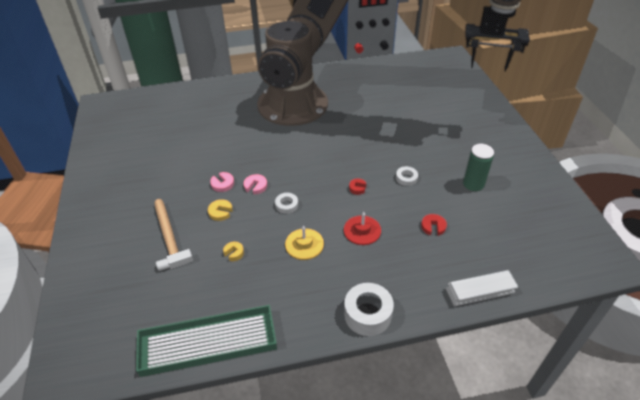

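```bash
cat > h.py <<'E'
from cell import env,cams
import cv2,numpy as np
def ray(i,px,z):
    K=np.array([[i['fx'],0,i['cx']],[0,i['fy'],i['cy']],[0,0,1]])
    u=cv2.undistortPoints(np.float64(px).reshape(-1,1,2),K,np.float64(i['dist'])).reshape(-1,2)
    R,t=i['view'][:3,:3],i['view'][:3,3]; C=-R.T@t
    d=np.c_[u,np.ones(len(u))]@R
    return (C+d*((z-C[2])/d[:,2])[:,None])[:,:2]
def masks(im):
    h=cv2.cvtColor(im,cv2.COLOR_BGR2HSV);H,S,V=cv2.split(h)
    ok=(S>150)&(V>70)
    return {'red':(ok&((H<8)|(H>172))).astype(np.uint8),'yellow':(ok&(H>20)&(H<35)).astype(np.uint8)}
def discs(im,i,amin=40):
    for c,m in masks(im).items():
        for k in cv2.findContours(m,cv2.RETR_EXTERNAL,cv2.CHAIN_APPROX_NONE)[0]:
            a=cv2.contourArea(k)
            if a<amin: continue
            for z in(4,8.5):
                w=ray(i,k.reshape(-1,2),z)
                (x,y),r=cv2.minEnclosingCircle(w.astype(np.float32))
                M=cv2.moments(w.astype(np.float32).reshape(-1,1,2));cx,cy=M['m10']/M['m00'],M['m01']/M['m00']
                print(c,'px',k.mean((0,1)).round(),'z',z,'ctr',round(x,1),round(y,1),'r',round(r,1),'mouth deg',round(np.degrees(np.arctan2(y-cy,x-cx)),1),'off',round(np.hypot(y-cy,x-cx),1))
E
python3 - <<'E'
from h import *
im=cv2.imread('pics/top0.png');discs(im,cams.camera_info('top'))
print('scene');discs(cv2.imread('pics/scene0.png'),cams.camera_info('scene'))
cv2.imwrite('pics/crop.png',cv2.resize(im[140:270,210:430],None,fx=3.6,fy=3.6,interpolation=cv2.INTER_CUBIC))
i=cams.camera_info('wrist');print(i)
E
```

```text
red px [282. 214.] z 4 ctr 464.4 105.5 r 26.4 mouth deg 57.3 off 3.5
red px [282. 214.] z 8.5 ctr 463.6 105.1 r 26.3 mouth deg 57.3 off 3.5
red px [616. 241.] z 4 ctr 364.5 -968.4 r 143.5 mouth deg -108.4 off 35.9
red px [616. 241.] z 8.5 ctr 364.1 -964.8 r 143.0 mouth deg -108.4 off 35.8
red px [629. 190.] z 4 ctr 549.8 -1016.3 r 43.3 mouth deg 95.1 off 20.6
red px [629. 190.] z 8.5 ctr 548.7 -1012.5 r 43.2 mouth deg 95.1 off 20.5
red px [293. 167.] z 4 ctr 621.3 74.7 r 50.9 mouth deg 151.5 off 0.2
red px [293. 167.] z 8.5 ctr 619.9 74.4 r 50.7 mouth deg 151.4 off 0.2
red px [234. 157.] z 4 ctr 652.8 268.2 r 35.4 mouth deg -16.7 off 2.3
red px [234. 157.] z 8.5 ctr 651.3 267.2 r 35.3 mouth deg -16.7 off 2.3
yellow px [407. 214.] z 4 ctr 464.7 -293.1 r 34.9 mouth deg 65.3 off 3.2
yellow px [407. 214.] z 8.5 ctr 463.9 -292.0 r 34.7 mouth deg 65.3 off 3.2
yellow px [398. 167.] z 4 ctr 622.3 -271.1 r 27.4 mouth deg -46.2 off 3.2
yellow px [398. 167.] z 8.5 ctr 620.9 -270.1 r 27.3 mouth deg -46.2 off 3.2
yellow px [341. 163.] z 4 ctr 633.1 -86.0 r 51.1 mouth deg -76.4 off 0.2
yellow px [
[... 477 characters left out ...]
eg -85.2 off 0.2
yellow px [303. 244.] z 4 ctr 629.1 -80.6 r 33.3 mouth deg 128.2 off 5.6
yellow px [303. 244.] z 8.5 ctr 632.8 -81.2 r 33.1 mouth deg 128.2 off 5.6
{'fx': 308.07376005246886, 'fy': 308.07376005246886, 'cx': 318.3267780321359, 'cy': 200.11672625994186, 'dist': array([-0.05155544,  0.        ,  0.        ,  0.        ,  0.        ]), 'view': array([[ 4.05402986e-01,  9.14137905e-01, -5.56194686e-04,
        -6.24647265e+02],
       [ 8.78599105e-01, -3.89474050e-01,  2.76357696e-01,
        -3.10871218e+01],
       [ 2.52412422e-01, -1.12524908e-01, -9.61054688e-01,
         3.90689978e+02],
       [ 0.00000000e+00,  0.00000000e+00,  0.00000000e+00,
         1.00000000e+00]])}
```

View pics/crop.png

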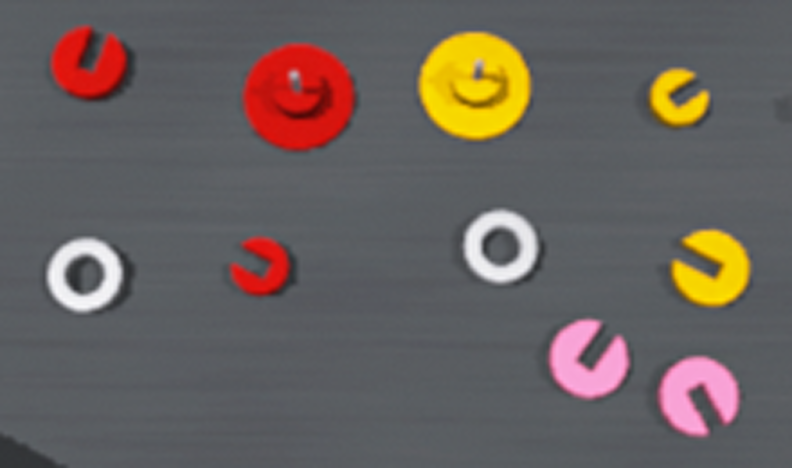

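```bash
cat >> h.py <<'E'
from scipy.spatial.transform import Rotation as Ro
def wrap(a,p): return (a+p/2)%p-p/2
def plan(x,y,z,mouth):
    """jaw axis perpendicular to mouth angle (deg); turn first, then shift in tool axes"""
    s=env.state();R=Ro.from_euler('xyz',s['tcp_rot']).as_matrix();p=s['eef_pos']
    jaw=np.degrees(np.arctan2(R[1,1],R[0,1]))
    d=wrap(mouth+90-jaw,180)           # world turn about +z
    for dd in (d,d-np.sign(d)*180):
        R2=Ro.from_euler('z',dd,degrees=True).as_matrix()@R
        u=R2.T@(np.array([x,y,z])-p)
        print('turn %.1f deg = %.4f | shift mm %s units %s'%(-dd,-dd/180,u.round(1),(u/500).round(4)))
    print('t %.2f pos %s jaw %.1f q1 %.2f q6 %.2f xdown %s open %.3f F %s'%(s['t'],p.round(1),jaw,s['joints'][0],s['joints'][5],R[:,0].round(3),s['opening'],s['ft_force'].round(1)))
E
python3 -c "
from h import *
plan(651,268,170,-15)
V=cams.camera_info('wrist')['view'];R=Ro.from_euler('xyz',env.state()['tcp_rot']).as_matrix()
print((R.T@(-V[:3,:3].T@V[:3,3]-env.state()['eef_pos'])).round(1),(R.T@V[:3,:3].T).round(2))"
```

```text
turn -8.9 deg = -0.0493 | shift mm [  58.3 -189.9  463.1] units [ 0.1165 -0.3798  0.9262]
turn 171.1 deg = 0.9507 | shift mm [  58.   190.  -463.1] units [ 0.116   0.38   -0.9262]
t 0.10 pos [252.9 571.3 228.1] jaw 66.1 q1 1.05 q6 -0.11 xdown [-0.    -0.001 -1.   ] open 1.001 F [-0.4 -1.2 -0.4]
[-155.6   -0.   -77.6] [[-0.   -0.28  0.96]
 [ 1.   -0.    0.  ]
 [ 0.    0.96  0.28]]
```

Emit:
carry_out([
  [0,-0.0316,0.0772],
  [0,-0.0316,0.0772],
  [0,-0.0316,0.0772],
  [0,-0.0316,0.0772],
  [0,-0.0316,0.0772],
], grip=[-1,-1,-1,-1,-1], turn=[0,0,0,0,0])

```text
t: 0.6
eef_pos: [398.3, 419.8, 228.5]
tcp_rot: [-1.98, 1.57, -2.397]
ft_force: [0.9, 0.2, 0.2]
opening: 1.002
```

Emit:
carry_out([
  [0.01,-0.0316,0.0772],
  [0.01,-0.0316,0.0772],
  [0.01,-0.0316,0.0772],
  [0.01,-0.0316,0.0772],
  [0.01,-0.0316,0.0772],
], grip=[-1,-1,-1,-1,-1], turn=[0,0,0,0,0])

```text
t: 1.1
eef_pos: [542.9, 269.3, 203.2]
tcp_rot: [-2.542, 1.57, -2.959]
ft_force: [0.4, 1.5, -0.3]
opening: 0.998
```

Emit:
carry_out([
  [0.03,-0.0316,0.0772],
  [0.03,-0.0316,0.0772],
  [0,0,0],
  [0,0,0],
], grip=[-1,-1,-1,-1], turn=[-0.0247,-0.0247,0,0])

```text
t: 1.5
eef_pos: [602.1, 212.2, 172.8]
tcp_rot: [-2.767, 1.569, -3.031]
ft_force: [-0.1, -0.2, 0.7]
opening: 0.996
```

```bash
cat >> h.py <<'E'
def look(name,amin=800):
    i=cams.camera_info('wrist');im=cams.read_camera('wrist');cv2.imwrite(f'pics/{name}.png',im)
    discs(im,i,amin)
E
python3 -c "
from h import *
look('w1');plan(651,268,170,-15)"
```

```text
red px [208. 230.] z 4 ctr 619.9 76.9 r 50.9 mouth deg -1.1 off 10.6
red px [208. 230.] z 8.5 ctr 618.6 79.1 r 50.2 mouth deg -1.1 off 10.4
red px [380. 216.] z 4 ctr 652.6 269.0 r 35.9 mouth deg -16.9 off 3.7
red px [380. 216.] z 8.5 ctr 650.8 268.5 r 35.4 mouth deg -16.9 off 3.7
red px [179.  80.] z 4 ctr 459.8 105.1 r 28.3 mouth deg 57.5 off 4.4
red px [179.  80.] z 8.5 ctr 460.7 106.9 r 27.9 mouth deg 57.5 off 4.3
yellow px [ 83. 248.] z 4 ctr 615.6 -81.5 r 49.6 mouth deg -11.0 off 17.0
yellow px [ 83. 248.] z 8.5 ctr 614.4 -77.1 r 48.9 mouth deg -11.0 off 16.7
turn -0.1 deg = -0.0003 | shift mm [ 3.3 65.9 33.4] units [0.0067 0.1317 0.0668]
turn 179.9 deg = 0.9997 | shift mm [  3.4 -65.9 -33.4] units [ 0.0068 -0.1317 -0.0668]
t 1.55 pos [601.7 213.  173.4] jaw 74.9 q1 0.24 q6 -1.07 xdown [-0.001  0.    -1.   ] open 1.004 F [-0.3  0.5 -0.1]
```

View pics/w1.png

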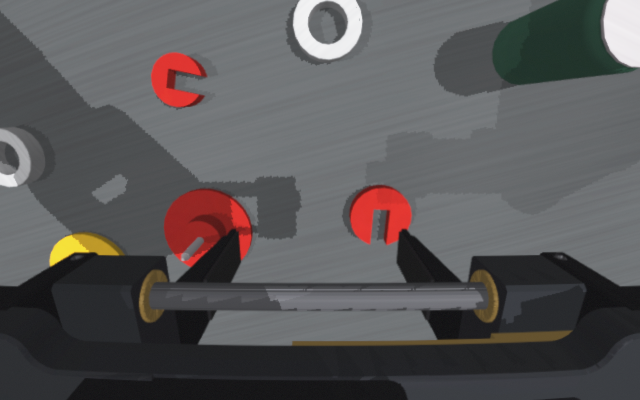

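Emit:
carry_out([
  [0,0,0],
  [0,0.0676,0.0314],
  [0,0.0676,0.0314],
  [0.07,0,0],
  [0.08,0,0],
], grip=[-1,-1,-1,-1,-1], turn=[0.011,0,0,0,0])

```text
t: 2.05
eef_pos: [651.9, 271.0, 99.7]
tcp_rot: [0.634, 1.567, 0.34]
ft_force: [1.2, 0.1, -1.2]
opening: 0.995
```

Emit:
carry_out([
  [0.0768,0,0],
  [0,0,0],
  [0,0,0],
], grip=[-1,-1,-1], turn=[0,0,0])

```text
t: 2.35
eef_pos: [651.6, 269.5, 61.3]
tcp_rot: [1.193, 1.571, 0.897]
ft_force: [0.9, 0.9, 1.1]
opening: 1.0
```

```bash
python3 -c "
from h import *
look('w2');plan(651.5,268.5,17,-17)"
```

```text
red px [ 68. 232.] z 4 ctr 619.5 76.6 r 52.9 mouth deg -9.0 off 18.0
red px [ 68. 232.] z 8.5 ctr 618.6 81.2 r 51.8 mouth deg -9.0 off 17.6
red px [316. 223.] z 4 ctr 652.3 267.3 r 35.9 mouth deg -20.0 off 3.4
red px [316. 223.] z 8.5 ctr 650.8 267.9 r 35.2 mouth deg -20.0 off 3.3
turn 0.1 deg = 0.0004 | shift mm [45.5 -1.2 -0.6] units [ 0.091  -0.0024 -0.0011]
turn -179.9 deg = -0.9996 | shift mm [45.5  1.1  0.4] units [0.091  0.0021 0.0008]
t 2.40 pos [652.3 269.4  62.5] jaw 73.1 q1 0.30 q6 -0.98 xdown [ 0.002  0.001 -1.   ] open 1.001 F [-0.1  0.3 -0.3]
```

View pics/w2.png

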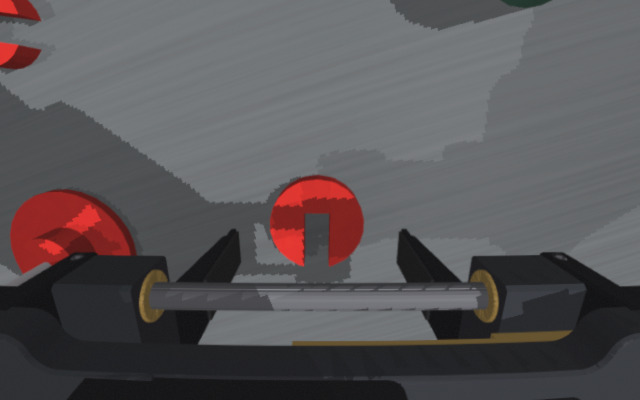

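Emit:
carry_out([
  [0.05,-0.002,0],
  [0.036,0,0],
  [0,0,0],
  [0,0,0],
  [0,0,0],
], grip=[-1,-1,-1,1,1], turn=[0,0,0,0,0])

```text
t: 2.9
eef_pos: [652.1, 267.7, 18.6]
tcp_rot: [0.633, 1.569, 0.337]
ft_force: [-0.6, -0.3, -0.3]
opening: 0.888
```

Emit:
carry_out([
  [0,0,0],
  [0,0,0],
  [0,0,0],
  [0,0,0],
  [0,0,0],
], grip=[1,1,1,1,1], turn=[0,0,0,0,0])

```text
t: 3.4
eef_pos: [651.8, 267.6, 17.8]
tcp_rot: [0.731, 1.57, 0.435]
ft_force: [-1.3, 1.3, 5.6]
opening: 0.686
```

Emit:
carry_out([
  [-0.06,0,0],
  [-0.08,0,0],
  [-0.06,0,0],
  [0,0,0],
], grip=[1,1,1,1], turn=[0,0,0,0])

```text
t: 3.8
eef_pos: [652.9, 268.0, 121.2]
tcp_rot: [0.598, 1.565, 0.302]
ft_force: [0.7, 0.5, -3.4]
opening: 0.684
```

```bash
python3 -c "
from h import *
look('w3');plan(621,76,117,-17)
import numpy as np
a=cv2.imread('pics/w3.png');cv2.imwrite('pics/w3.png',a[120:400])"
```

```text
red px [318. 242.] z 4 ctr 700.0 253.9 r 58.4 mouth deg -17.8 off 9.2
red px [318. 242.] z 8.5 ctr 698.0 254.5 r 57.4 mouth deg -17.8 off 9.1
red px [115. 222.] z 4 ctr 620.0 76.8 r 52.0 mouth deg -35.2 off 3.3
red px [115. 222.] z 8.5 ctr 619.3 80.3 r 51.2 mouth deg -35.2 off 3.2
red px [64. 40.] z 4 ctr 458.6 103.6 r 31.7 mouth deg 54.7 off 4.7
red px [64. 40.] z 8.5 ctr 460.6 106.7 r 31.2 mouth deg 54.7 off 4.7
yellow px [ 14. 261.] z 4 ctr 624.0 -60.0 r 34.6 mouth deg -115.8 off 7.2
yellow px [ 14. 261.] z 8.5 ctr 623.2 -54.3 r 34.1 mouth deg -115.8 off 7.1
turn 0.0 deg = 0.0002 | shift mm [   1.2 -192.3   26.5] units [ 0.0025 -0.3845  0.053 ]
turn -180.0 deg = -0.9998 | shift mm [  1.7 192.3 -26.5] units [ 0.0033  0.3845 -0.053 ]
t 3.85 pos [651.9 267.6 118.5] jaw 73.0 q1 0.30 q6 -0.98 xdown [ 0.002  0.001 -1.   ] open 0.682 F [-0.3 -0.2 -3.5]
```

View pics/w3.png

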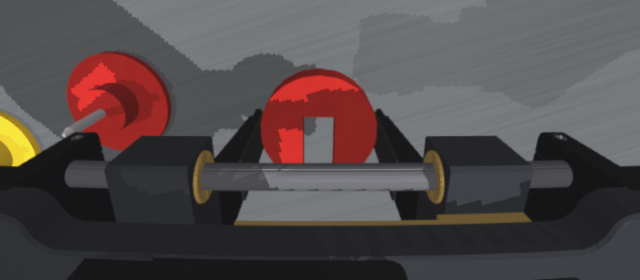

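Emit:
carry_out([
  [0,-0.0769,0.0106],
  [0,-0.0769,0.0106],
  [0,-0.0769,0.0106],
  [0,-0.0769,0.0106],
  [0,-0.0769,0.0106],
], grip=[1,1,1,1,1], turn=[0,0,0,0,0])

```text
t: 4.35
eef_pos: [619.3, 74.4, 114.9]
tcp_rot: [-2.837, 1.567, -3.133]
ft_force: [1.1, -0.2, -3.5]
opening: 0.685
```

Emit:
carry_out([
  [0,0,0],
  [0,0,0],
  [0,0,0],
], grip=[1,1,1], turn=[0,0,0])

```text
t: 4.65
eef_pos: [620.4, 76.5, 116.0]
tcp_rot: [-2.965, 1.569, 3.023]
ft_force: [0.1, 0.1, -3.2]
opening: 0.683
```

```bash
sed -i 's/def discs(im,i,amin=40)/def discs(im,i,amin=40,zs=(4,8.5))/; s/for z in(4,8.5):/for z in zs:/; s/def look(name,amin=800)/def look(name,amin=800,zs=(4,8.5))/; s/discs(im,i,amin)$/discs(im,i,amin,zs)/' h.py; python3 -c "
from h import *
look('w4',800,(4,109));plan(621,76,47,-17)
a=cv2.imread('pics/w4.png');cv2.imwrite('pics/w4.png',cv2.resize(a[150:330,180:460],None,fx=2.5,fy=2.5))
cv2.imwrite('pics/t4.png',cams.read_camera('top'))"
```

```text
red px [318. 225.] z 4 ctr 642.5 69.4 r 73.7 mouth deg -23.0 off 5.6
red px [318. 225.] z 109 ctr 604.8 81.0 r 44.8 mouth deg -23.0 off 3.4
red px [292.  17.] z 4 ctr 466.1 103.8 r 24.5 mouth deg 153.3 off 6.5
red px [292.  17.] z 109 ctr 497.5 101.9 r 14.9 mouth deg 153.3 off 3.9
yellow px [164. 242.] z 4 ctr 628.9 -83.9 r 51.7 mouth deg -13.3 off 18.4
yellow px [164. 242.] z 109 ctr 596.5 -12.2 r 31.4 mouth deg -13.3 off 11.2
turn 0.1 deg = 0.0005 | shift mm [69.2 -0.6  0.8] units [ 0.1385 -0.0013  0.0016]
turn -179.9 deg = -0.9995 | shift mm [69.2  0.7 -0.6] units [ 0.1385  0.0013 -0.0013]
t 4.70 pos [620.5  76.8 116.2] jaw 73.1 q1 0.02 q6 -1.26 xdown [-0.001  0.    -1.   ] open 0.683 F [-0.5  0.6 -3.2]
```

View pics/w4.png

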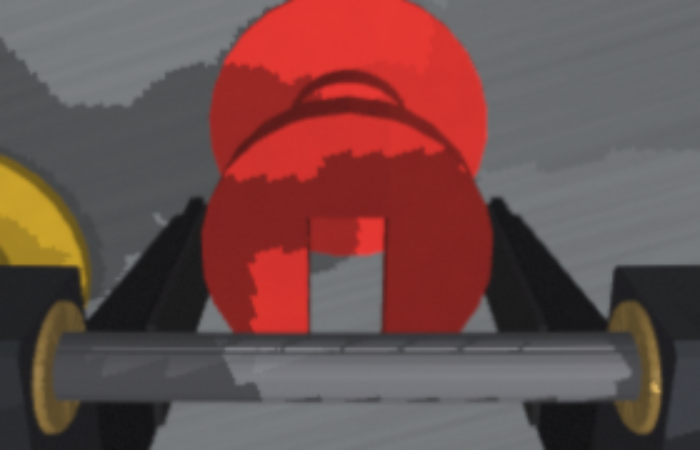

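Emit:
carry_out([
  [0.04,0,0],
  [0.04,0,0],
  [0.03,0,0],
  [0,0,0],
  [0,0,0],
], grip=[1,1,1,1,1], turn=[0,0,0,0,0])

```text
t: 5.25
eef_pos: [620.9, 76.3, 62.3]
tcp_rot: [3.076, 1.571, 2.78]
ft_force: [1.1, 0.0, -2.7]
opening: 0.684
```

Emit:
carry_out([
  [0.012,0,0],
  [0.012,0,0],
  [0.004,0,0],
  [0,0,0],
  [0,0,0],
], grip=[1,1,1,1,1], turn=[0,0,0,0,0])

```text
t: 5.75
eef_pos: [620.8, 75.9, 48.4]
tcp_rot: [0.701, 1.571, 0.404]
ft_force: [0.3, -0.5, -3.1]
opening: 0.685
```

```bash
python3 -c "
from h import *
plan(621,76,47,-17)
a=cams.read_camera('scene');cv2.imwrite('pics/s5.png',cv2.resize(a[170:270,310:460],None,fx=4,fy=4,interpolation=cv2.INTER_CUBIC))"
```

```text
turn 0.0 deg = 0.0002 | shift mm [1.4 0.2 0.1] units [0.0027 0.0004 0.0003]
turn -180.0 deg = -0.9998 | shift mm [ 1.4 -0.2 -0.1] units [ 0.0027 -0.0004 -0.0003]
t 5.75 pos [620.8  75.9  48.4] jaw 73.0 q1 0.02 q6 -1.26 xdown [ 0.  0. -1.] open 0.685 F [ 0.3 -0.5 -3.1]
```

View pics/s5.png

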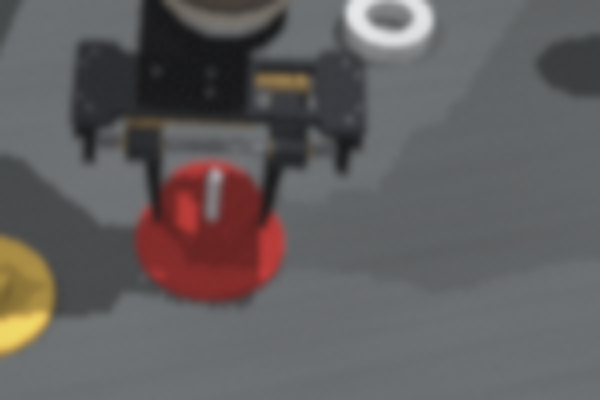

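Emit:
carry_out([
  [0.0024,0,0],
  [0,0,0],
  [0,0,0],
  [0,0,0],
  [0,0,0],
], grip=[1,1,-1,-1,-1], turn=[0,0,0,0,0])

```text
t: 6.3
eef_pos: [620.9, 75.9, 47.1]
tcp_rot: [0.601, 1.57, 0.305]
ft_force: [-0.2, 0.3, 0.6]
opening: 0.883
```

Emit:
carry_out([
  [0,0,0],
  [0,0,0],
  [-0.06,0,0],
  [-0.08,0,0],
  [-0.08,0,0],
], grip=[-1,-1,-1,-1,-1], turn=[0,0,0,0,0])

```text
t: 6.8
eef_pos: [620.5, 75.9, 158.0]
tcp_rot: [-2.906, 1.57, 3.081]
ft_force: [-0.8, 0.2, 0.8]
opening: 0.999
```

Emit:
carry_out([
  [0,0,0],
  [0,0,0],
], grip=[-1,-1], turn=[0,0])

```text
t: 7.0
eef_pos: [620.8, 75.9, 157.6]
tcp_rot: [0.372, 1.569, 0.076]
ft_force: [0.0, 0.4, 0.0]
opening: 0.998
```

```bash
python3 -c "
from h import *
look('w6');plan(462,106,157,57)
a=cams.read_camera('top');cv2.imwrite('pics/t6.png',cv2.resize(a[130:190,260:380],None,fx=6,fy=6,interpolation=cv2.INTER_CUBIC))"
```

```text
red px [319. 187.] z 4 ctr 620.1 77.1 r 50.2 mouth deg 161.1 off 0.1
red px [319. 187.] z 8.5 ctr 619.0 77.4 r 49.5 mouth deg 161.1 off 0.1
red px [300.  17.] z 4 ctr 459.5 108.2 r 26.4 mouth deg 133.3 off 7.4
red px [300.  17.] z 8.5 ctr 460.8 108.1 r 26.0 mouth deg 133.3 off 7.3
yellow px [ 31. 265.] z 4 ctr 617.7 -273.1 r 35.7 mouth deg 6.3 off 9.6
yellow px [ 31. 265.] z 8.5 ctr 616.6 -267.6 r 35.2 mouth deg 6.3 off 9.4
yellow px [177. 235.] z 4 ctr 631.5 -83.5 r 51.6 mouth deg 2.3 off 8.8
yellow px [177. 235.] z 8.5 ctr 630.3 -80.8 r 50.8 mouth deg 2.3 off 8.7
turn -74.0 deg = -0.4109 | shift mm [ -0.6 149.2 -61. ] units [-0.0011  0.2984 -0.1219]
turn 106.0 deg = 0.5891 | shift mm [  -0.6 -149.2   61. ] units [-0.0012 -0.2984  0.1219]
t 7.05 pos [620.3  75.9 156.4] jaw 73.0 q1 0.02 q6 -1.26 xdown [-0.001  0.    -1.   ] open 1.000 F [-0.7  0.4  0.2]
```

View pics/w6.png

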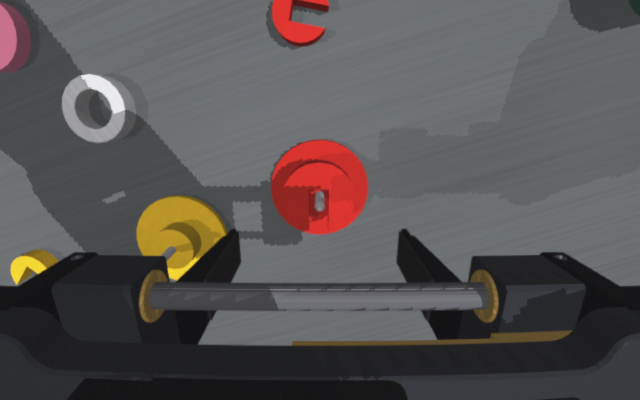

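Emit:
carry_out([
  [0,0,0],
  [0,0,0],
  [0,0,0],
  [0,0,0],
  [0,0,0],
], grip=[-1,-1,-1,-1,-1], turn=[0.0453,0.0453,0.0453,0.0453,0.0453])

```text
t: 7.6
eef_pos: [620.2, 75.9, 155.2]
tcp_rot: [-2.136, 1.568, 3.133]
ft_force: [0.2, -0.6, 0.0]
opening: 0.998
```

Emit:
carry_out([
  [0,0,0],
  [0,0,0],
  [0,0,0],
  [0,0,0],
  [0,0,0],
], grip=[-1,-1,-1,-1,-1], turn=[0.0453,0.0453,0.0453,0.0453,0.0453])

```text
t: 8.1
eef_pos: [620.2, 75.9, 155.3]
tcp_rot: [-1.426, 1.568, 3.132]
ft_force: [-0.5, -0.3, 0.3]
opening: 1.001
```

Emit:
carry_out([
  [0,0,0],
  [0,0,0],
  [0,0,0],
  [0,-0.0746,0.0305],
  [0,-0.0746,0.0305],
], grip=[-1,-1,-1,-1,-1], turn=[0.0453,0.0453,0.0453,0,0])

```text
t: 8.6
eef_pos: [540.0, 90.8, 155.0]
tcp_rot: [-0.975, 1.568, -3.122]
ft_force: [1.4, 0.4, 0.2]
opening: 0.997
```

Emit:
carry_out([
  [0,-0.0746,0.0305],
  [0,-0.0746,0.0305],
  [0.05,0,0],
  [0.05,0,0],
  [0,0,0],
], grip=[-1,-1,-1,-1,-1], turn=[0,0,0,0,0])

```text
t: 9.1
eef_pos: [460.6, 105.8, 104.2]
tcp_rot: [-0.92, 1.565, -3.066]
ft_force: [0.3, -0.4, 0.2]
opening: 1.002
```

Emit:
carry_out([
  [0,0,0],
  [0,0,0],
], grip=[-1,-1], turn=[0,0])

```text
t: 9.3
eef_pos: [462.7, 105.9, 107.4]
tcp_rot: [2.654, 1.571, 0.507]
ft_force: [0.2, -0.6, -0.4]
opening: 1.0
```

```bash
python3 -c "
from h import *
look('w7',800,(9,));plan(462,106,18,57)"
```

```text
red px [315. 206.] z 9 ctr 460.7 107.1 r 26.9 mouth deg 58.5 off 4.2
red px [507. 134.] z 9 ctr 623.5 73.6 r 57.3 mouth deg -36.0 off 4.9
yellow px [576. 247.] z 9 ctr 632.6 -75.2 r 51.4 mouth deg -142.6 off 19.9
turn 0.0 deg = 0.0001 | shift mm [89.6 -0.8  0.4] units [ 0.1793 -0.0016  0.0008]
turn -180.0 deg = -0.9999 | shift mm [89.6  0.7 -0.3] units [ 0.1793  0.0014 -0.0006]
t 9.35 pos [462.8 105.9 107.6] jaw -33.0 q1 0.09 q6 0.66 xdown [ 0.001  0.    -1.   ] open 0.999 F [ 0.6  0.2 -0.5]
```

View pics/w7.png

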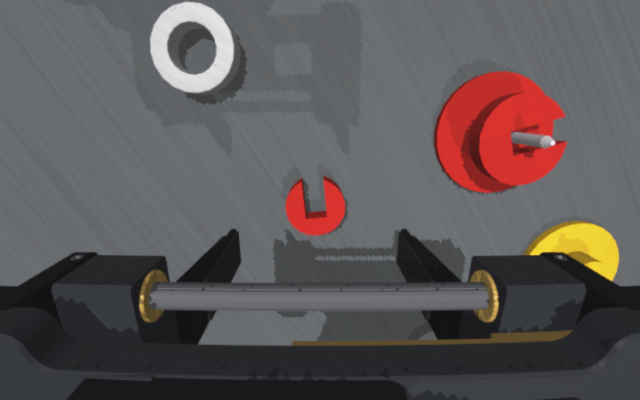

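Emit:
carry_out([
  [0,0,0],
  [0.06,-0.0027,0],
  [0.07,0,0],
  [0.048,0,0],
  [0,0,0],
], grip=[-1,-1,-1,-1,-1], turn=[-0.011,0,0,0,0])

```text
t: 9.85
eef_pos: [460.5, 106.5, 16.5]
tcp_rot: [-0.964, 1.567, -3.075]
ft_force: [-0.6, 0.1, 0.2]
opening: 0.999
```

Emit:
carry_out([
  [0,0,0],
  [0,0,0],
  [0,0,0],
  [0,0,0],
  [0,0,0],
], grip=[-1,1,1,1,1], turn=[0,0,0,0,0])

```text
t: 10.35
eef_pos: [461.5, 106.6, 18.6]
tcp_rot: [2.263, 1.57, 0.151]
ft_force: [-0.3, -0.1, -0.4]
opening: 0.718
```

Emit:
carry_out([
  [0,0,0],
  [0,0,0],
  [0,0,0],
  [0,0,0],
  [0,0,0],
], grip=[1,1,1,1,1], turn=[0,0,0,0,0])

```text
t: 10.85
eef_pos: [461.2, 106.6, 18.1]
tcp_rot: [-1.871, 1.571, 2.3]
ft_force: [-0.3, -0.8, 4.2]
opening: 0.517
```

Emit:
carry_out([
  [-0.06,0,0],
  [-0.08,0,0],
  [-0.08,0,0],
  [0,0,0],
  [0,0,0],
], grip=[1,1,1,1,1], turn=[0,0,0,0,0])

```text
t: 11.35
eef_pos: [461.3, 106.6, 128.3]
tcp_rot: [2.229, 1.569, 0.117]
ft_force: [-0.3, -0.2, -3.3]
opening: 0.517
```

```bash
python3 -c "
from h import *
look('w8',800,(120,));plan(620.5,76.3,128,75)"
```

```text
red px [318. 248.] z 120 ctr 461.9 106.8 r 27.9 mouth deg 63.5 off 2.3
red px [495. 139.] z 120 ctr 573.8 114.1 r 33.6 mouth deg -42.1 off 2.6
yellow px [549. 252.] z 120 ctr 578.2 23.7 r 30.6 mouth deg -102.6 off 11.4
turn -16.0 deg = -0.0888 | shift mm [ -0.7 162.1 -12.1] units [-0.0014  0.3241 -0.0242]
turn 164.0 deg = 0.9112 | shift mm [  -0.5 -162.1   12.1] units [-0.0011 -0.3241  0.0242]
t 11.40 pos [460.8 106.6 127.4] jaw -31.0 q1 0.09 q6 0.63 xdown [-0.001  0.    -1.   ] open 0.515 F [-0.7 -1.2 -2.7]
```

Emit:
carry_out([
  [0,0,0],
  [0,0,0],
  [0,0.081,-0.006],
  [0,0.081,-0.006],
  [0,0.081,-0.006],
], grip=[1,1,1,1,1], turn=[-0.0444,-0.0444,0,0,0])

```text
t: 11.9
eef_pos: [581.6, 83.5, 126.0]
tcp_rot: [-1.304, 1.568, -3.137]
ft_force: [-0.2, 1.6, -1.7]
opening: 0.515
```

Emit:
carry_out([
  [0,0.081,-0.006],
  [0,0,0],
  [0,0,0],
  [0,0,0],
  [0,0,0],
], grip=[1,1,1,1,1], turn=[0,0,0,0,0])

```text
t: 12.4
eef_pos: [619.8, 76.5, 127.5]
tcp_rot: [-1.347, 1.569, 3.104]
ft_force: [0.2, 0.4, -1.5]
opening: 0.519
```

```bash
python3 -c "
from h import *
look('w9',800,(120,));plan(620.5,76.3,65,75)
a=cv2.imread('pics/w9.png');cv2.imwrite('pics/w9.png',cv2.resize(a[150:330,180:460],None,fx=2.5,fy=2.5))"
```

```text
red px [318. 217.] z 120 ctr 624.8 94.8 r 43.0 mouth deg -111.8 off 1.1
yellow px [350. 327.] z 120 ctr 626.9 18.3 r 21.0 mouth deg -66.9 off 2.9
turn 0.0 deg = 0.0001 | shift mm [62.9  0.6  0.1] units [0.1257 0.0011 0.0002]
turn -180.0 deg = -0.9999 | shift mm [62.9 -0.5 -0.1] units [ 0.1257 -0.001  -0.0002]
t 12.45 pos [620.   76.5 127.9] jaw -15.0 q1 0.02 q6 0.28 xdown [-0.001  0.    -1.   ] open 0.517 F [-0.3 -0.  -2.4]
```

View pics/w9.png

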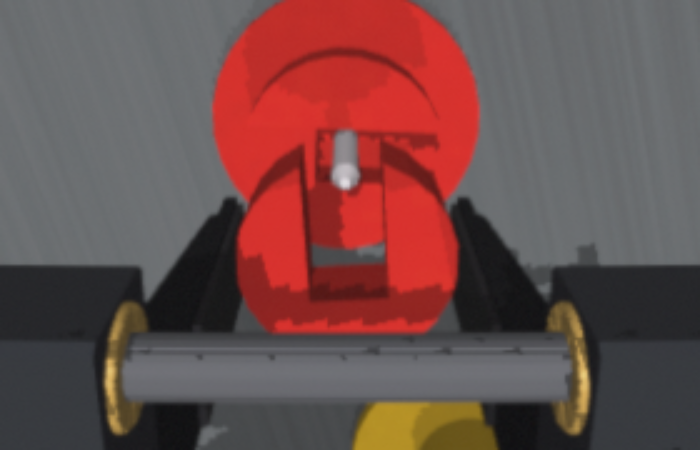

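Emit:
carry_out([
  [0.04,0,0],
  [0.03,0,0],
  [0.02,0,0],
  [0.02,0,0],
  [0,0,0],
], grip=[1,1,1,1,1], turn=[0,0,0,0,0])

```text
t: 12.95
eef_pos: [620.2, 76.2, 71.7]
tcp_rot: [-1.317, 1.569, 3.133]
ft_force: [-0.4, -0.5, -1.6]
opening: 0.516
```

Emit:
carry_out([
  [0.012,0,0],
  [0.0036,0,0],
  [0,0,0],
  [0.0015,0,0],
  [0,0,0],
], grip=[1,1,1,1,1], turn=[0,0,0,0,0])

```text
t: 13.45
eef_pos: [620.9, 76.2, 64.7]
tcp_rot: [2.062, 1.57, 0.23]
ft_force: [-0.0, 0.9, -2.0]
opening: 0.517
```

Emit:
carry_out([
  [0,0,0],
  [0,0,0],
  [0,0,0],
  [0,0,0],
  [0,0,0],
], grip=[1,-1,-1,-1,-1], turn=[0,0,0,0,0])

```text
t: 13.95
eef_pos: [620.9, 76.3, 64.6]
tcp_rot: [2.06, 1.57, 0.227]
ft_force: [0.2, 0.4, -1.0]
opening: 0.796
```

Emit:
carry_out([
  [0,0,0],
  [0,0,0],
  [-0.06,0,0],
  [-0.08,0,0],
  [-0.04,0,0],
], grip=[-1,-1,-1,-1,-1], turn=[0,0,0,0,0])

```text
t: 14.45
eef_pos: [621.6, 76.3, 157.4]
tcp_rot: [1.883, 1.568, 0.051]
ft_force: [0.4, -0.3, 0.5]
opening: 0.995
```

```bash
python3 -c "
from h import *
look('w10',800);plan(464,-292,154,65)
a=cv2.imread('pics/w10.png');cv2.imwrite('pics/w10.png',cv2.resize(a[100:300,180:460],None,fx=2.5,fy=2.5))"
```

```text
red px [316. 188.] z 4 ctr 619.5 76.7 r 50.2 mouth deg -82.0 off 0.1
red px [316. 188.] z 8.5 ctr 619.8 77.8 r 49.5 mouth deg -82.1 off 0.1
yellow px [361. 325.] z 4 ctr 630.6 -86.6 r 50.1 mouth deg 71.8 off 11.1
yellow px [361. 325.] z 8.5 ctr 630.8 -83.2 r 49.4 mouth deg 71.8 off 10.9
turn 10.0 deg = 0.0555 | shift mm [  5.1  12.1 400.8] units [0.0102 0.0242 0.8015]
turn -170.0 deg = -0.9445 | shift mm [   6.4  -12.2 -400.7] units [ 0.0128 -0.0243 -0.8015]
t 14.50 pos [622.4  76.3 159.7] jaw -15.0 q1 0.02 q6 0.28 xdown [ 0.006  0.    -1.   ] open 0.994 F [1.3 0.4 2.8]
```

View pics/w10.png

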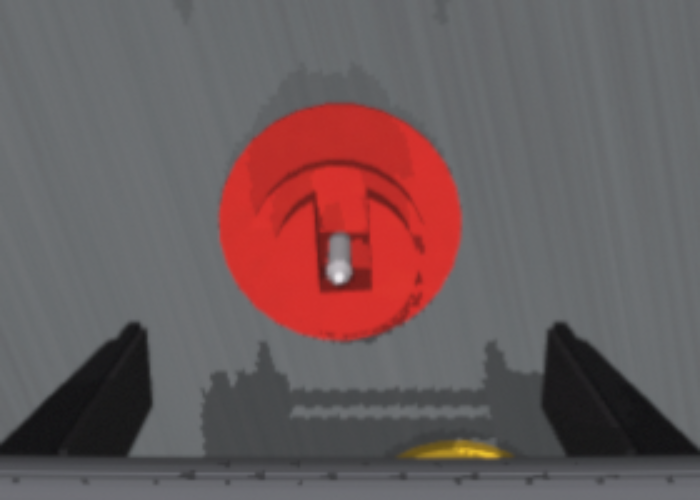

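Emit:
carry_out([
  [0,0,0],
  [0,0,0],
  [0,0.0024,0.08],
  [0,0.0024,0.08],
  [0,0.0024,0.08],
], grip=[-1,-1,-1,-1,-1], turn=[0.028,0.0275,0,0,0])

```text
t: 15.0
eef_pos: [572.5, -34.9, 154.1]
tcp_rot: [-1.475, 1.57, 2.802]
ft_force: [0.9, -0.4, 0.1]
opening: 1.004
```

Emit:
carry_out([
  [0,0.0024,0.08],
  [0,0.0024,0.08],
  [0,0.0024,0.08],
  [0,0.0024,0.08],
  [0,0.0024,0.08],
], grip=[-1,-1,-1,-1,-1], turn=[0,0,0,0,0])

```text
t: 15.5
eef_pos: [493.4, -219.2, 154.2]
tcp_rot: [-2.159, 1.571, 2.117]
ft_force: [0.9, -0.3, 0.6]
opening: 1.0
```

Emit:
carry_out([
  [0,0.0024,0.08],
  [0,0.0024,0.08],
  [0.06,0,0],
  [0.04,0,0],
  [0,0,0],
], grip=[-1,-1,-1,-1,-1], turn=[0,0,0,0,0])

```text
t: 16.0
eef_pos: [461.5, -290.9, 102.2]
tcp_rot: [-1.84, 1.566, 2.435]
ft_force: [0.2, 0.3, 0.7]
opening: 0.996
```

Emit:
carry_out([
  [0,0,0],
  [0,0,0],
], grip=[-1,-1], turn=[0,0])

```text
t: 16.2
eef_pos: [463.2, -291.4, 105.4]
tcp_rot: [1.391, 1.57, -0.616]
ft_force: [-0.3, 0.0, 0.1]
opening: 0.998
```

```bash
python3 -c "
from h import *
look('w11',800,(8,));plan(464,-292,17,65)"
```

```text
yellow px [315. 203.] z 8 ctr 461.2 -289.6 r 34.9 mouth deg 65.7 off 3.8
yellow px [482. 100.] z 8 ctr 619.6 -266.7 r 29.2 mouth deg -50.4 off 2.5
turn 0.0 deg = 0.0002 | shift mm [88.5  0.9  0.2] units [0.177  0.0017 0.0004]
turn -180.0 deg = -0.9998 | shift mm [88.5 -1.1 -0.3] units [ 0.1769 -0.0023 -0.0005]
t 16.25 pos [ 463.2 -291.4  105.5] jaw -25.0 q1 -0.68 q6 -0.25 xdown [ 0.001 -0.001 -1.   ] open 0.999 F [-0.1 -0.4 -0.1]
```

View pics/w11.png

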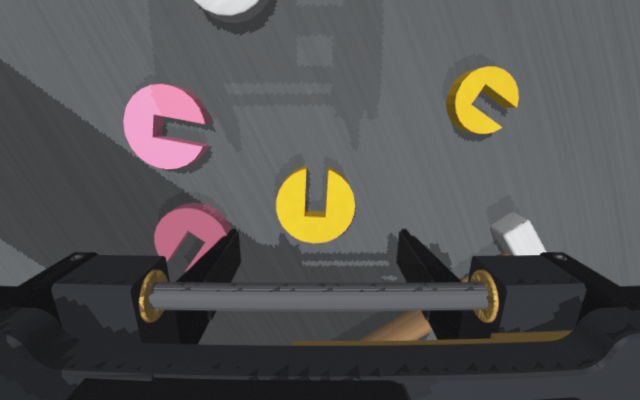

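Emit:
carry_out([
  [0,-0.0033,-0.001],
  [0.06,0,0],
  [0.07,0,0],
  [0.0446,0,0],
  [0,0,0],
], grip=[-1,-1,-1,-1,-1], turn=[0,0,0,0,0])

```text
t: 16.75
eef_pos: [461.2, -289.9, 15.9]
tcp_rot: [-1.892, 1.569, 2.385]
ft_force: [0.3, -0.2, -0.0]
opening: 1.003
```

Emit:
carry_out([
  [0,0,0],
  [0,0,0],
  [0,0,0],
  [0,0,0],
  [0,0,0],
], grip=[-1,1,1,1,1], turn=[0,0,0,0,0])

```text
t: 17.25
eef_pos: [461.4, -290.2, 17.4]
tcp_rot: [1.525, 1.57, -0.482]
ft_force: [0.1, 0.0, -0.8]
opening: 0.722
```

Emit:
carry_out([
  [0,0,0],
  [0,0,0],
  [0,0,0],
  [0,0,0],
], grip=[1,1,1,1], turn=[0,0,0,0])

```text
t: 17.65
eef_pos: [461.4, -290.2, 17.4]
tcp_rot: [2.488, 1.571, 0.481]
ft_force: [-1.4, 0.7, 5.6]
opening: 0.685
```

Emit:
carry_out([
  [-0.06,0,0],
  [-0.08,0,0],
  [-0.08,0,0],
  [0,0,0],
  [0,0,0],
], grip=[1,1,1,1,1], turn=[0,0,0,0,0])

```text
t: 18.15
eef_pos: [461.2, -290.1, 127.0]
tcp_rot: [1.439, 1.57, -0.568]
ft_force: [-0.2, 0.6, -4.6]
opening: 0.681
```

```bash
python3 -c "
from h import *
look('w12',800,(4,119));plan(632,-84.7,127,65)"
```

```text
yellow px [318. 243.] z 4 ctr 438.9 -338.4 r 60.3 mouth deg -111.5 off 1.4
yellow px [318. 243.] z 119 ctr 462.0 -289.3 r 35.4 mouth deg -111.5 off 0.8
yellow px [472. 101.] z 4 ctr 621.2 -267.7 r 29.3 mouth deg -57.2 off 2.7
yellow px [472. 101.] z 119 ctr 569.0 -247.7 r 17.2 mouth deg -57.2 off 1.6
turn 0.0 deg = 0.0000 | shift mm [  -0.9   68.4 -258.2] units [-0.0019  0.1369 -0.5164]
turn -180.0 deg = -1.0000 | shift mm [ -1.  -68.4 258.2] units [-0.002  -0.1369  0.5164]
t 18.20 pos [ 460.8 -289.8  126. ] jaw -25.0 q1 -0.68 q6 -0.25 xdown [-0.001  0.001 -1.   ] open 0.678 F [-0.4  0.7 -4.8]
```

Emit:
carry_out([
  [0,0.0196,-0.0738],
  [0,0.0196,-0.0738],
  [0,0.0196,-0.0738],
  [0,0.0196,-0.0738],
  [0,0.0196,-0.0738],
], grip=[1,1,1,1,1], turn=[0,0,0,0,0])

```text
t: 18.7
eef_pos: [583.8, -142.1, 124.7]
tcp_rot: [-1.499, 1.567, 2.777]
ft_force: [1.5, -0.2, -3.4]
opening: 0.681
```

Emit:
carry_out([
  [0,0.0196,-0.0738],
  [0,0.0196,-0.0738],
  [0,0,0],
  [0,0,0],
  [0,0,0],
], grip=[1,1,1,1,1], turn=[0,0,0,0,0])

```text
t: 19.2
eef_pos: [631.7, -85.6, 125.6]
tcp_rot: [-1.351, 1.568, 2.925]
ft_force: [-0.9, -0.9, -3.9]
opening: 0.686
```

```bash
python3 -c "
from h import *
look('w13',800,(4,119));plan(632,-84.7,47,65)
a=cv2.imread('pics/w13.png');cv2.imwrite('pics/w13.png',cv2.resize(a[150:330,180:460],None,fx=2.5,fy=2.5))"
```

```text
red px [221.  37.] z 4 ctr 617.9 79.9 r 53.2 mouth deg 72.4 off 10.0
red px [221.  37.] z 119 ctr 637.8 40.6 r 31.1 mouth deg 72.4 off 5.9
yellow px [318. 221.] z 4 ctr 620.5 -109.5 r 78.2 mouth deg -88.0 off 1.5
yellow px [318. 221.] z 119 ctr 639.3 -70.3 r 45.7 mouth deg -88.0 off 0.9
turn -0.0 deg = -0.0003 | shift mm [79.1 -0.1 -1.1] units [ 0.1582 -0.0003 -0.0023]
turn 180.0 deg = 0.9997 | shift mm [79.1  0.5  1.1] units [0.1582 0.0009 0.0022]
t 19.25 pos [631.8 -85.8 126.1] jaw -25.0 q1 -0.24 q6 0.20 xdown [-0.002  0.    -1.   ] open 0.680 F [ 0.4  0.2 -4.1]
```

View pics/w13.png

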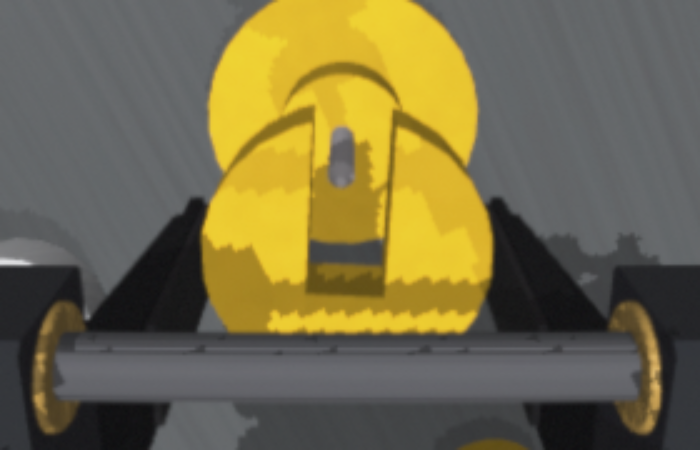

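Emit:
carry_out([
  [0.05,-0.0022,-0.001],
  [0.05,0,0],
  [0.03,0,0],
  [0,0,0],
  [0.016,0,0],
], grip=[1,1,1,1,1], turn=[0,0,0,0,0])

```text
t: 19.75
eef_pos: [632.6, -84.8, 55.2]
tcp_rot: [1.805, 1.569, -0.203]
ft_force: [0.6, 0.3, -3.8]
opening: 0.681
```

Emit:
carry_out([
  [0.01,0,0],
  [0,0,0],
  [0.0042,0,0],
  [0,0,0],
  [0,0,0],
], grip=[1,1,1,1,1], turn=[0,0,0,0,0])

```text
t: 20.25
eef_pos: [632.2, -84.2, 47.5]
tcp_rot: [1.888, 1.57, -0.119]
ft_force: [-0.4, 0.2, -2.8]
opening: 0.683
```

Emit:
carry_out([
  [0,0,0],
  [0,0,0],
  [0,0,0],
  [0,0,0],
  [0,0,0],
], grip=[-1,-1,-1,-1,-1], turn=[0,0,0,0,0])

```text
t: 20.75
eef_pos: [631.9, -84.1, 47.1]
tcp_rot: [2.505, 1.571, 0.498]
ft_force: [0.1, 1.6, -0.1]
opening: 0.99
```

Emit:
carry_out([
  [-0.06,0,0],
  [-0.08,0,0],
  [-0.08,0,0],
  [0,0,0],
  [0,0,0],
], grip=[-1,-1,-1,-1,-1], turn=[0,0,0,0,0])

```text
t: 21.25
eef_pos: [632.0, -84.2, 157.7]
tcp_rot: [1.826, 1.569, -0.181]
ft_force: [-0.4, -0.3, -1.6]
opening: 1.0
```

```bash
python3 -c "
from h import *
look('w14',800);plan(620.8,-269,157,-52)
a=cv2.imread('pics/w14.png');cv2.imwrite('pics/w14.png',cv2.resize(a[100:300,180:460],None,fx=2.5,fy=2.5))"
```

```text
red px [231.  42.] z 4 ctr 619.5 79.4 r 51.9 mouth deg 67.1 off 5.1
red px [231.  42.] z 8.5 ctr 620.2 78.0 r 51.2 mouth deg 67.1 off 5.0
yellow px [372. 328.] z 4 ctr 620.0 -268.2 r 29.2 mouth deg -71.5 off 5.3
yellow px [372. 328.] z 8.5 ctr 620.7 -264.5 r 28.8 mouth deg -71.5 off 5.2
yellow px [317. 188.] z 4 ctr 630.8 -83.7 r 50.5 mouth deg 176.9 off 0.1
yellow px [317. 188.] z 8.5 ctr 631.3 -82.7 r 49.7 mouth deg 176.9 off 0.1
turn -63.0 deg = -0.3500 | shift mm [  -0.4 -122.3  139.1] units [-0.0008 -0.2446  0.2783]
turn 117.0 deg = 0.6500 | shift mm [  -0.6  122.3 -139.1] units [-0.0012  0.2446 -0.2783]
t 21.30 pos [631.5 -84.1 156.5] jaw -25.0 q1 -0.24 q6 0.20 xdown [-0.001  0.    -1.   ] open 1.001 F [-0.6  0.1  0.6]
```

View pics/w14.png

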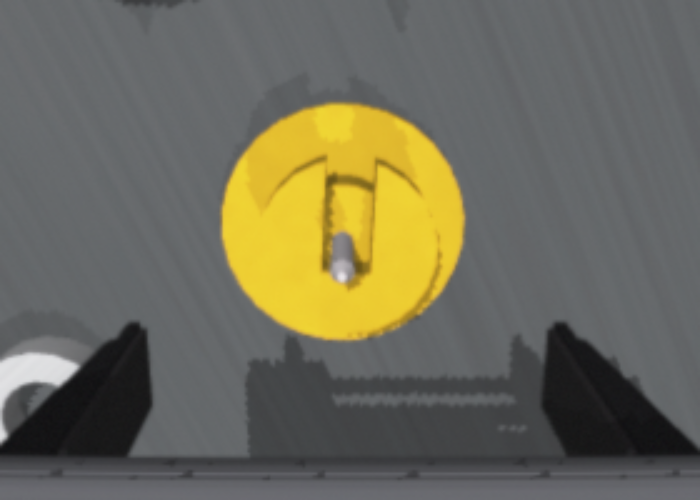

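Emit:
carry_out([
  [0,0,0],
  [0,0,0],
  [0,0,0],
  [0,0,0],
  [0,0,0],
], grip=[-1,-1,-1,-1,-1], turn=[-0.0437,-0.0437,-0.0437,-0.0437,-0.0437])

```text
t: 21.8
eef_pos: [631.2, -84.1, 155.1]
tcp_rot: [-2.092, 1.568, 2.876]
ft_force: [0.2, 0.6, 0.6]
opening: 0.998
```

Emit:
carry_out([
  [0,0,0],
  [0,0,0],
  [0,0,0],
  [0,-0.0489,0.0557],
  [0,-0.0489,0.0557],
], grip=[-1,-1,-1,-1,-1], turn=[-0.0437,-0.0437,-0.0437,0,0])

```text
t: 22.3
eef_pos: [627.0, -158.1, 155.2]
tcp_rot: [-2.617, 1.568, 2.76]
ft_force: [1.1, -0.2, -0.4]
opening: 1.002
```

Emit:
carry_out([
  [0,-0.0489,0.0557],
  [0,-0.0489,0.0557],
  [0,-0.0489,0.0557],
  [0.06,0,0],
  [0.04,0,0],
], grip=[-1,-1,-1,-1,-1], turn=[0,0,0,0,0])

```text
t: 22.8
eef_pos: [619.8, -270.1, 103.8]
tcp_rot: [-2.775, 1.567, 2.597]
ft_force: [0.4, 0.7, -0.5]
opening: 0.998
```

Emit:
carry_out([
  [0,0,0],
  [0,0,0],
  [0,0,0],
], grip=[-1,-1,-1], turn=[0,0,0])

```text
t: 23.1
eef_pos: [621.5, -269.1, 107.7]
tcp_rot: [0.525, 1.57, -0.383]
ft_force: [0.4, 0.1, 0.3]
opening: 1.002
```

```bash
python3 -c "
from h import *
look('w15',800,(9,));plan(620.8,-269,18,-52)
m=masks(cv2.imread('pics/w15.png'))['yellow']
for k in cv2.findContours(m,cv2.RETR_EXTERNAL,cv2.CHAIN_APPROX_NONE)[0]:
  if cv2.contourArea(k)>800: print(cv2.boundingRect(k),[ (r,np.flatnonzero(np.diff(m[r].astype(int))).tolist()) for r in range(185,245,6)])
"
```

```text
yellow px [316. 201.] z 9 ctr 619.0 -267.2 r 27.1 mouth deg -48.7 off 3.5
yellow px [484.  35.] z 9 ctr 634.9 -79.7 r 57.2 mouth deg 105.5 off 13.5
turn -0.0 deg = -0.0002 | shift mm [90.  -0.6 -0.6] units [ 0.1799 -0.0012 -0.0012]
turn 180.0 deg = 0.9998 | shift mm [90.   0.5  0.4] units [0.1799 0.001  0.0008]
t 23.15 pos [ 621.6 -269.   108. ] jaw 38.0 q1 -0.51 q6 -1.17 xdown [ 0.001 -0.001 -1.   ] open 1.003 F [0.2 0.3 0.5]
(287, 171, 60, 60) [(185, [291, 341]), (191, [288, 343]), (197, [286, 306, 326, 345]), (203, [286, 305, 326, 346]), (209, [287, 305, 325, 345]), (215, [289, 305, 325, 343]), (221, [293, 304, 324, 339]), (227, [301, 303, 324, 331]), (233, []), (239, [])]
(411, 0, 146, 97) [(185, [291, 341]), (191, [288, 343]), (197, [286, 306, 326, 345]), (203, [286, 305, 326, 346]), (209, [287, 305, 325, 345]), (215, [289, 305, 325, 343]), (221, [293, 304, 324, 339]), (227, [301, 303, 324, 331]), (233, []), (239, [])]
```

View pics/w15.png

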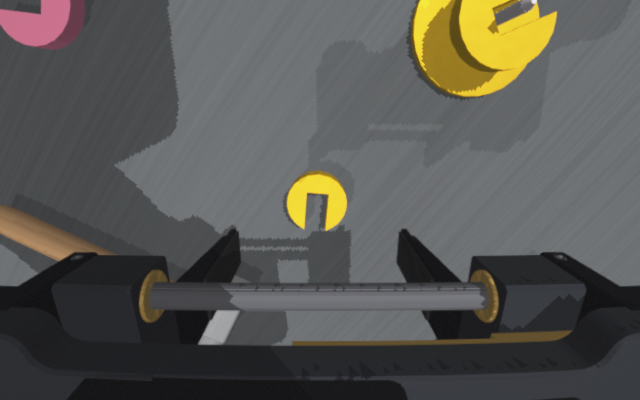

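```bash
python3 -c "
from h import *
i=cams.camera_info('wrist');s=env.state();R=Ro.from_euler('xyz',s['tcp_rot']).as_matrix()
for p in ((240,312),(200,345),(110,255),(240,345)):
  for z in (0,30):
    w=ray(i,[p],z)[0];print(p,z,(R.T@(np.r_[w,z]-s['eef_pos'])).round())"
```

```text
(240, 312) 0 [108. -79. 115.]
(240, 312) 30 [ 78. -70.  93.]
(200, 345) 0 [ 108. -125.  157.]
(200, 345) 30 [  78. -110.  130.]
(110, 255) 0 [ 108. -201.   53.]
(110, 255) 30 [  78. -178.   38.]
(240, 345) 0 [108. -82. 156.]
(240, 345) 30 [ 78. -73. 129.]
```

Emit:
carry_out([
  [0,0,0],
  [0.06,-0.001,-0.003],
  [0.07,0,0],
  [0.048,0,0],
  [0,0,0],
], grip=[-1,-1,-1,-1,-1], turn=[0.011,0,0,0,0])

```text
t: 23.65
eef_pos: [619.4, -267.8, 16.6]
tcp_rot: [-2.751, 1.569, 2.589]
ft_force: [0.7, -0.1, 0.3]
opening: 0.999
```

Emit:
carry_out([
  [0,0,0],
  [0,0,0],
  [0,0,0],
  [0,0,0],
  [0,0,0],
], grip=[-1,1,1,1,1], turn=[0,0,0,0,0])

```text
t: 24.15
eef_pos: [619.9, -268.3, 18.6]
tcp_rot: [0.555, 1.57, -0.388]
ft_force: [0.4, 0.4, -0.2]
opening: 0.723
```

Emit:
carry_out([
  [0,0,0],
  [0,0,0],
  [0,0,0],
  [0,0,0],
  [0,0,0],
], grip=[1,1,1,1,1], turn=[0,0,0,0,0])

```text
t: 24.65
eef_pos: [619.8, -268.2, 18.1]
tcp_rot: [2.444, 1.571, 1.501]
ft_force: [0.2, -0.7, 1.2]
opening: 0.518
```

Emit:
carry_out([
  [-0.06,0,0],
  [-0.08,0,0],
  [-0.08,0,0],
  [0,0,0],
  [0,0,0],
], grip=[1,1,1,1,1], turn=[0,0,0,0,0])

```text
t: 25.15
eef_pos: [619.8, -268.2, 128.4]
tcp_rot: [0.535, 1.57, -0.408]
ft_force: [0.4, 1.3, -2.1]
opening: 0.516
```

```bash
python3 -c "
from h import *
look('w16',800,(4,119));plan(632,-84.3,128,-25)
m=masks(cv2.imread('pics/w16.png'))['yellow']
print([ (r,np.flatnonzero(np.diff(m[r].astype(int))).tolist()) for r in range(205,285,8)])"
```

```text
yellow px [318. 245.] z 4 ctr 650.5 -310.6 r 47.9 mouth deg -59.9 off 6.4
yellow px [318. 245.] z 119 ctr 619.2 -267.3 r 28.2 mouth deg -59.9 off 3.8
yellow px [462.  38.] z 4 ctr 636.1 -79.2 r 56.4 mouth deg 103.0 off 9.1
yellow px [462.  38.] z 119 ctr 610.7 -130.9 r 33.2 mouth deg 103.0 off 5.4
turn -29.0 deg = -0.1614 | shift mm [ -0.8 171.8 -66.2] units [-0.0015  0.3436 -0.1323]
turn 151.0 deg = 0.8386 | shift mm [  -0.8 -171.8   66.2] units [-0.0016 -0.3436  0.1323]
t 25.20 pos [ 619.4 -268.   127.2] jaw 36.0 q1 -0.51 q6 -1.13 xdown [-0.001  0.001 -1.   ] open 0.517 F [ 0.3 -0.  -1.8]
[(205, [301, 335]), (213, [289, 347]), (221, [282, 353]), (229, [279, 357]), (237, [275, 361]), (245, [273, 303, 333, 362]), (253, [273, 302, 332, 363]), (261, [274, 302, 332, 362]), (269, [278, 302, 331, 358]), (277, [284, 301, 331, 352])]
```

Emit:
carry_out([
  [0,0,0],
  [0,0,0],
  [0,0,0],
  [0,0,0],
  [0,0.0687,-0.0265],
], grip=[1,1,1,1,1], turn=[-0.0404,-0.0404,-0.0404,-0.0404,0])

```text
t: 25.7
eef_pos: [621.5, -234.0, 125.7]
tcp_rot: [-2.921, 1.569, 2.929]
ft_force: [-0.5, 0.4, -1.3]
opening: 0.517
```

Emit:
carry_out([
  [0,0.0687,-0.0265],
  [0,0.0687,-0.0265],
  [0,0.0687,-0.0265],
  [0,0.0687,-0.0265],
  [0,0,0],
], grip=[1,1,1,1,1], turn=[0,0,0,0,0])

```text
t: 26.2
eef_pos: [631.5, -80.4, 126.2]
tcp_rot: [-3.13, 1.567, 2.721]
ft_force: [-0.0, -1.2, -1.6]
opening: 0.521
```

Emit:
carry_out([
  [0,0,0],
  [0,0,0],
], grip=[1,1], turn=[0,0])

```text
t: 26.4
eef_pos: [631.9, -85.3, 127.0]
tcp_rot: [-2.908, 1.569, 2.939]
ft_force: [-0.2, -0.0, -2.2]
opening: 0.517
```

```bash
python3 -c "
from h import *
look('w17',800,(4,));plan(632,-84.3,65,-25)
im=cv2.imread('pics/w17.png');h=cv2.cvtColor(im,cv2.COLOR_BGR2HSV)
g=((h[...,1]<60)&(h[...,2]>90)).astype(np.uint8)
m=masks(im)['yellow']
for r in range(160,285,6): print(r,'yel',np.flatnonzero(np.diff(m[r,200:440].astype(int))+0)+200)
i=cams.camera_info('wrist')
for P in ((632,-84.3,74),(632,-84.3,46)):
  c=i['view']@np.r_[P,1];print(P,(c[:2]/c[2]*i['fx']+[i['cx'],i['cy']]).round(1))
"
```

```text
red px [488. 110.] z 4 ctr 625.7 85.9 r 60.6 mouth deg 45.4 off 4.5
yellow px [319. 220.] z 4 ctr 651.2 -96.2 r 73.7 mouth deg -45.0 off 8.2
turn -0.0 deg = -0.0001 | shift mm [62.3  1.2 -0.4] units [ 0.1245  0.0023 -0.0008]
turn 180.0 deg = 0.9999 | shift mm [62.3 -1.1  0.6] units [ 0.1245 -0.0023  0.0011]
t 26.45 pos [632.  -85.6 127.3] jaw 65.0 q1 -0.24 q6 -1.37 xdown [-0.001  0.    -1.   ] open 0.517 F [-0.3  0.1 -1.7]
160 yel [279 359]
166 yel [275 364]
172 yel [271 368]
178 yel [268 370]
184 yel [267 372]
190 yel [266 373]
196 yel [266 373]
202 yel [266 372]
208 yel [268 371]
214 yel [270 369]
220 yel [273 366]
226 yel [277 362]
232 yel [278 358]
238 yel [275 361]
244 yel [273 362]
250 yel [273 302 333 362]
256 yel [274 302 332 362]
262 yel [274 302 332 361]
268 yel [278 301 332 358]
274 yel [281 301 331 354]
280 yel [287 301 332 348]
(632, -84.3, 74) [319.9 223. ]
(632, -84.3, 46) [319.8 211. ]
```

Emit:
carry_out([
  [0.03,0.0028,-0.0005],
  [0.04,0,0],
  [0.02,0,0],
  [0.02,0,0],
  [0,0,0],
], grip=[1,1,1,1,1], turn=[0,0,0,0,0])

```text
t: 26.95
eef_pos: [632.0, -83.3, 71.5]
tcp_rot: [-2.982, 1.569, 2.865]
ft_force: [-0.4, -0.5, -2.0]
opening: 0.517
```

Emit:
carry_out([
  [0.012,0,0],
  [0.0036,0,0],
  [0,0,0],
  [0.0015,0,0],
  [0,0,0],
], grip=[1,1,1,1,1], turn=[0,0,0,0,0])

```text
t: 27.45
eef_pos: [632.7, -83.2, 64.8]
tcp_rot: [0.354, 1.57, -0.082]
ft_force: [-0.8, 0.5, -0.5]
opening: 0.516
```

Emit:
carry_out([
  [0,0,0],
  [0,0,0],
  [0,0,0],
  [0,0,0],
  [0,0,0],
], grip=[1,-1,-1,-1,-1], turn=[0,0,0,0,0])

```text
t: 27.95
eef_pos: [632.6, -83.2, 64.6]
tcp_rot: [0.601, 1.571, 0.165]
ft_force: [0.7, 1.0, -0.4]
opening: 0.798
```

Emit:
carry_out([
  [0,0,0],
  [0,0,0],
  [-0.06,0,0],
  [-0.08,0,0],
  [-0.08,0,0],
], grip=[-1,-1,-1,-1,-1], turn=[0,0,0,0,0])

```text
t: 28.45
eef_pos: [632.3, -83.1, 175.5]
tcp_rot: [-3.009, 1.57, 2.839]
ft_force: [0.8, -0.1, -0.0]
opening: 0.999
```

Emit:
carry_out([
  [0,0,0],
  [0,0,0],
  [0,0,0],
], grip=[-1,-1,-1], turn=[0,0,0])

```text
t: 28.75
eef_pos: [632.1, -83.1, 173.4]
tcp_rot: [-2.988, 1.569, 2.86]
ft_force: [0.3, -0.2, -0.7]
opening: 0.997
```

```bash
python3 -c "
from h import *
look('w18',800,(4,));plan(632,-84.3,65,-25)
im=cv2.imread('pics/w18.png')[160:235,280:360]
h=cv2.cvtColor(im,cv2.COLOR_BGR2HSV)
# ascii: . grey/steel, Y bright yellow, d dark yellow
for r in range(0,75,2):
  print(160+r,''.join('.' if s<110 else ('Y' if v>190 else 'y' if v>140 else 'd') for s,v in zip(h[r,:,1],h[r,:,2])))"
```

```text
red px [458. 111.] z 4 ctr 624.1 81.8 r 56.3 mouth deg 30.7 off 3.3
yellow px [318. 184.] z 4 ctr 631.4 -83.4 r 50.4 mouth deg 14.5 off 0.1
turn 0.0 deg = 0.0002 | shift mm [108.2  -1.1   0.7] units [ 0.2165 -0.0022  0.0014]
turn -180.0 deg = -0.9998 | shift mm [108.2   1.2  -0.3] units [ 0.2165  0.0023 -0.0005]
t 28.80 pos [632.  -83.1 173.2] jaw 65.0 q1 -0.23 q6 -1.37 xdown [-0.002  0.001 -1.   ] open 1.000 F [0.2 0.9 0. ]
160 YYYYYYYYYYYYYYYYYYYYYYYYYYYYYYYYYYYYYYYYYYYYYYYYYYYYYYYYYYYYYYYYYYYYYYYYYYYYYy..
162 YYYYYYYYYYYYYYYYYYYYYYYYYYyyyyyyddddddyyyyyyyyyyYYYYYYYYYYYYYYYYYYYYYYYYYYYYYYY.
164 YYYYYYYYYYYYYYYYYYyyyYyyydddyyyYYYYYYYYYYYYYYYYYYyyyyyYYYYYYYYYYYYYYYYYYYYYYYYYY
166 YYYYYYYYYYYYYYyyyyyyydddyYYYYYYYYYYYYYYYYYYYYYYYYYYYYYyyyYYYYYYYYYYYYYYYYYYYYYYY
168 YYYYYYYYYyyyyyyyyyyyyYYYYYYYYYYYYYYYYYYYYYYYYYYYYYYYYYYYYYyyYYYYYYYYYYYYYYYYYYYY
170 YYYYYYYyyyyyyyyyyyYYYYYYYYYYYYYYYyyydddddyyyyYYYYYYYYYYYYYYYYyYYYYYYYYYYYYYYYYYY
172 YYYYYyyyyyyyyyyyYYYYYYYYYYYyddddddddyyyyyyyddddddyyYYYYYYYYYYYYYYYYYYYYYYYYYYYYY
174 YYYyyyyyyyyyyyYYYYYYYYYyddddyYYYYYYYYYYYYYYYYYYYYyyyyyyYYYYYYYYYYyYYYYYY
[... 1858 characters left out ...]
YYYYYYYYYy..........
220 ..........yyyyyyyyyyyyyyyyyyyyyyyyyyyyyyyYYYYYYYyyYYYYYYYYYYYYYYYYY.............
222 ............dyyyyyyyyyyyyyyyyyyyyyyyyyyyyyYYYYYYyyYYYYYYYYYYYYYY................
224 ................dyyyyyyyyyyyyyyyyyyyyyyyyYYYYYYYYYYYYYYYYYYYY...................
226 ....................dyyyYYYyyyyyyyyyyyyyyYYYYYYYYYYYYYYY........................
228 ..........................YYYyYyyyyyyyyYYYYYYYYYYYYy............................
230 ................................................................................
232 ................................................................................
234 ................................................................................
```

```bash
python3 -c "
from h import *
a=cv2.imread('pics/scene0.png');b=cams.read_camera('scene')
for n,(u,v) in dict(ring_a=(407,176),ring_b=(287,203),hammerhead=(175,260),hammer=(165,225),can=(480,165),pink1=(222,182),pink2=(255,184)).items():
  t=a[v-12:v+12,u-12:u+12];r=cv2.matchTemplate(b[v-24:v+24,u-24:u+24],t,cv2.TM_CCOEFF_NORMED);_,m,_,l=cv2.minMaxLoc(r);print(n,l[0]-12,l[1]-12,round(m,3))
print(env.job_done())"
```

```text
ring_a 0 0 0.987
ring_b 0 0 0.723
hammerhead 0 0 1.0
hammer 0 0 1.0
can 0 0 0.999
pink1 0 1 0.951
pink2 -2 2 0.615
the job is handed in; nothing more can be done
None
```

I placed both pairs of weights on their hangers and handed the job in at about 29 s; no verdict was reported. On each hanger the large weight is on the collar and the small one is on top, with the slots about 90° apart by my measurements.

- **Placement:** close wrist-camera checks after each release showed the stem in the slot, within a few mm of the disc's middle. I had used up the image views by the last one, the small yellow weight, so I checked it from pixel values only.
- **Heights:** I did not measure the undersides directly. I inferred them from the release heights: each weight was let go about 30 mm (large) or 46 mm (small) above its pick height.
- **Forces:** readings stayed under about 6 N throughout.
- **Bystanders:** matching the scene image before and after showed no shift for either ring, the hammer or the can. The match for `ring_b` was weaker (0.72), and for one pink look-alike weaker still (0.62, about 2 px off). I put both down to the arm and its shadow over that spot; neither was ever reached for.

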